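Set the kiln door ajar for drying

TASK

The small test kiln is packed with damp pots and its heavy brick door stands wide open on very free ball-bearing hinges. Swing the door slowly towards shut and bring it to a complete standstill 30 degrees open, so that the pots can dry; take your hand away and see that it stands still there by itself for three seconds before you finish. Push it gently, never press on the crumbly bare brick along its top, do not let it bump the kiln or bang back on its stop, and leave the other things on the bench alone.

Things in the scene. Friction and masses are not known exactly. Their poses are not given: they have to be found in the camera images.
- kiln: fixed bench test kiln with steel casing, brick chamber and pots. Origin: foot of the door's upright hinge pin, at bench height. In its own axes (z up) the mouth looks to -x, its front plane is x = 1 mm, the casing spans x 1..331, y -375..-15, top z 250 mm; a cream control box on its side spans x 90..290, y -445..-375, top z 200 mm
- kiln_door (a joint): door angle q about the pin, rad: 0 shut, grows as it opens towards the robot, stop at 1.85; starts at rest at 1.1 to 1.55. In the kiln's axes the door points from the pin along d = (-sin q, -cos q, 0), its outer face's normal is n = (-cos q, sin q, 0). Mass 6.2 kg, inertia about the pin 0.33 kg m2 (both 0.7 to 1.4 times), friction 0.001 N m, damping 0.001 N m s/rad: it coasts on
- door_outer (a point): point on the door's flat, rigid steel outer face near its free edge: 330 mm from the pin along d, 112 mm out along n, 215 mm above the bench. The door spans 15 to 375 mm from the pin along d and 22 to 250 mm above the bench; its steel outer face reaches up to 238 mm. Too thick to pinch: steel slab from 22 to 112 mm along n, and the seal panel before it
- door_inner (a point): point on the door's springy seal panel (inner side, facing the chamber), 330 mm from the pin along d, 210 mm above the bench, 0 along n. The panel is a steel plate 30 to 230 mm above the bench on soft springs: 350 N/m together, almost undamped, travel 16 mm along n, so it throws back what hits it. Plain steel beyond 290 mm along d; a brick plug 22 mm proud from 100 to 290 mm, 90 to 180 mm up
- glaze_jar: bystander: blue glaze jar with a white cap, 72 mm diameter, 95 mm high, loose; origin at the centre of its underside
- tub: bystander: open white plastic tub, 100 mm diameter, 75 mm high, loose; origin at the centre of its underside
- mug: bystander: terracotta mug, 80 mm diameter, 85 mm high, handle to its +y, loose; origin at the centre of its underside
- scraper: bystander: clay scraper with a wooden handle and flat steel blade, lying flat along its x, 200 mm long, handle to -x, loose; origin at the centre of its underside
- door_top (a point): middle of the bare soft-brick course that runs along the whole top of the door (74 x 356 mm, from 238 to 250 mm above the bench); must not be pressed. This point lies on its upper side, 195 mm from the pin along d, 67 mm out along n; it turns with the door

How it is judged:
By the outcome, as a careful person would: the job done as asked, in the order asked, and still so for the second after the job is handed in, with the robot touching nothing.
It also fails if it takes over 38 s, if anything falls off the work surface, if the arm or the gripper's body presses on something with over 40 N, if the wrist force passes 120 N, or if a joint passes its speed limit or range.

ROBOT

A 6-joint arm with a two-finger parallel gripper is mounted at the origin on the work surface. World frame = base frame: x ahead of the robot, y to its left, z up, the work surface at z = 0. Lengths are in m, angles in degrees, forces in N, time in s.
With the tool pointing down it reaches from about 0.375 to 0.9 m from the base axis. Payload 3.1 kg.
Tool frame: the origin (TCP) lies on the centre line of the jaws, within the pads' length; the fingertips stand 19 mm ahead of it and the grasp point (between the pads) is the TCP (tips_ahead is the distance from the TCP to the fingertips, in m); z points along the fingers, y is the line along which they close (so a half turn about z gives the same grasp; the last joint's range is limited). The gripper opens to 87 mm and grips with 3 to 60 N. Pads are 19 mm wide; open, the fingers measure 117 mm over their backs; the gripper's body (75 mm by 190 mm) begins 51 mm behind the grasp point.
Start: joints at [-78.237, 30.224, 82.088, -0, 67.689, -10.227], TCP at [0.234, -0.579, 0.242] pointing down, gripper open.
Joint ranges: [-176.69, 176.69], [-43.24, 126.21], [12.49, 139.97], [-82, 262], [0, 151.66], [-163.58, 163.58]. Speed limits (degrees/s): [159.86, 159.86, 180, 180, 180, 180].

INTERFACE

Orientations are given as a 3x3 rotation matrix whose columns are the frame's x, y, z axes.
In Python, from rig import read_state, capture, hand_in, trace, landmark_of, tips_ahead gives the robot as it stands.
- The arm moves only by the shell command python3 -m jog 'ROWS'. ROWS is JSON, a list of rows, each an object of numbers: "tx", "ty", "tz": the shift along the tool's x, y, z in cm; "roll": the turn about the tool's z in rad; "jaw": the opening, from 0 (shut) to 1 (fully open). A call has 1 to 8 rows; each row shifts and turns the commanded pose from where the row before left it, along the tool's axes as they then stand; what a row does not reach is not made up. A row lasts 1/10 s, in which the tool goes at most 50 mm and 8.59 degrees, less where a joint would pass 70% of its speed; a pose out of reach is approached as far as the arm can. A call with a gripper value outside its range is refused whole. The fingers move at their own pace and stop on an object; the grip force is fixed at half the most. Time passes only in rows, so rows that do not move let the fingers close. It gives the time, the measured TCP pose, the force, the opening and the grip force at its end, in the units of the state.
- read_state(): the state, without advancing time (a new reading comes with each control period).
- capture(name): name is "side" or "top" or "wrist"; returns a dict with "img" (420x560x3 uint8, red, green, blue), "vertical_fov" (degrees; the focal length in pixels is half the picture's height over the tangent of half this angle, whatever the lens; pixels are square), "cx", "cy" (the principal point, pixels), "cam_to_world" (4x4, takes a point from camera to world coordinates); the wrist camera has in their place "tool_from_camera" (4x4, takes a point from camera to tool coordinates, whose origin is the TCP and whose axes are the flange's). Camera axes: x right, y up, looking along -z (the intrinsics and any distortion apply to the point x, -y, -z); pixel columns grow to the right and rows downward; lengths in m; the calibration is good to about 2 mm. A picture is of the moment at which its call begins: read the wrist's pose just before it. There is no depth.
- hand_in(): hands the job in; it is judged then, once.
Trained networks look in the newest picture that a camera, given by its name, has taken for a name from the list of things; names that differ only in an ending like _2 or _b are one class to them, and where a whole thing is asked for, a point or a joint stands for the part that bears it (a point fixed in the world has none). Each returns a list of dicts, best first, with "p" (0 to 1); they miss things now and then, are a little off and sometimes report something else, mostly with a low value. They report only what shows in the picture. A call takes as long as a camera call.
- trace(camera, thing): "pixels" (420x560 bool, what is visible of it) and "bbox" ([left, top, width, height] in pixels, round what is visible of it).
- landmark_of(camera, thing): "point" ([row, column] in pixels: a listed point, or the origin of a listed thing).
The state is a dict: "time_s": time; "joint_positions": joint angles; "qvel": joint speeds; "tau": joint torques, N m; "position": TCP position; "tcp_rot": TCP orientation; "force": force on the tool from outside, world axes, zero at the start; "moment": the same for the moment, N m; "opening": opening from 0.0 (shut) to 1.0 (fully open); "grasp_force": force on a finger pad.
Only numpy, scipy, OpenCV 4.12 (cv2) and the standard library are available. Lean on these libraries where they do the work, as an engineer would, in place of code of your own. Each camera call takes 0.05 s, during which the arm holds its last target. There are 200 camera calls.

## Working session

There is one attempt and no reset: what is moved stays moved. The work goes in short steps, Python scripts to look and compute and a shell command to move; the robot and the scene stay as the last step left them, time stands still between calls to the robot, and variables do not carry over. Pictures are saved under pics/ and viewed, at most 10 in all, crops included, and the job is handed in when it is done.

```bash
mkdir -p pics; ls
python3 - <<'E'
from rig import *
import cv2,numpy as np
s=read_state();print(s)
for c in("side","top"):
    d=capture(c);cv2.imwrite(f"pics/{c}0.png",d["img"][:,:,::-1])
    print(c,d["vertical_fov"],d["cx"],d["cy"],np.round(d["cam_to_world"],3).tolist(),[k for k in d])
    for t in["kiln","door_outer","door_inner","door_top","glaze_jar","tub","mug","scraper"]:
        print(t,[(round(r["p"],2),np.round(r["point"],1).tolist()) for r in landmark_of(c,t)[:2]])
E
```

```text
pics
{'time_s': 0.0, 'joint_positions': array([-7.82387765e+01,  3.02795854e+01,  8.21568887e+01, -1.92697721e-03,
        6.76883847e+01, -1.02277577e+01]), 'qvel': array([-0.04095774,  0.09210843, -0.0593587 , -0.07690622,  0.00028795,
       -0.09916437]), 'tau': array([-1.54329937e-03, -4.40043175e+01, -1.76593924e+01,  6.32314011e-02,
        5.82140533e-02, -1.76581066e-04]), 'position': array([ 0.23388794, -0.57883756,  0.24056216]), 'tcp_rot': array([[ 9.27251170e-01,  3.74439637e-01, -4.74653931e-04],
       [ 3.74439768e-01, -9.27248799e-01,  2.12710187e-03],
       [ 3.56348966e-04, -2.15008701e-03, -9.99997625e-01]]), 'force': array([-0.19305417,  0.33385355, -0.42153527]), 'moment': array([ 0.01239303, -0.02127636,  0.0013061 ]), 'grasp_force': 0.0, 'opening': 1.001186799218146}
side 49.22253979165615 277.30906164734523 204.68211738784532 [[-0.897, 0.251, -0.363, -0.066], [-0.442, -0.502, 0.743, 1.233], [0.004, 0.827, 0.562, 1.092], [0.0, 0.0, 0.0, 1.0]] ['img', 'vertical_fov', 'cx', 'cy', 'cam_to_world']
kiln [(0.63, [230.7, 214.2])]
door_outer [(0.58, [226.0, 275.4])]
door_inner []
door_top [(0.96, [200.0, 247.8])]
glaze_jar [(0.91, [194.6, 332.9]), (0.31, [344.4, 196.5])]
tub [(0.93, [179.5, 321.6])]
mug [(0.63, [345.2, 193.7])]
scraper []
top 44.555362653989995 276.13822169628526 201.88728531058896 [[-0.013, 0.998, -0.061, 0.466], [-1.0, -0.012, 0.011, 0.016], [0.01, 0.061, 0.998, 1.721], [0.0, 0.0, 0.0, 1.0]] ['img', 'vertical_fov', 'cx', 'cy', 'cam_to_world']
kiln [(0.95, [140.3, 259.3])]
door_outer [(0.6, [240.6, 210.0])]
door_inner []
door_top [(0.66, [207.8, 427.0]), (0.56, [188.4, 226.0])]
glaze_jar [(0.95, [237.5, 387.1])]
tub [(0.7, [205.3, 424.4])]
mug [(0.9, [220.5, 113.4])]
scraper [(0.74, [273.8, 396.4])]
```

View pics/side0.png

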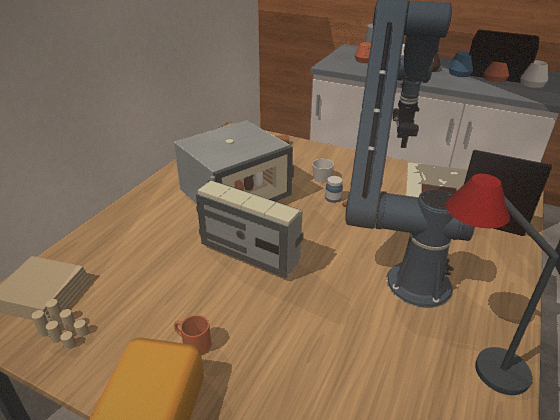

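View pics/top0.png

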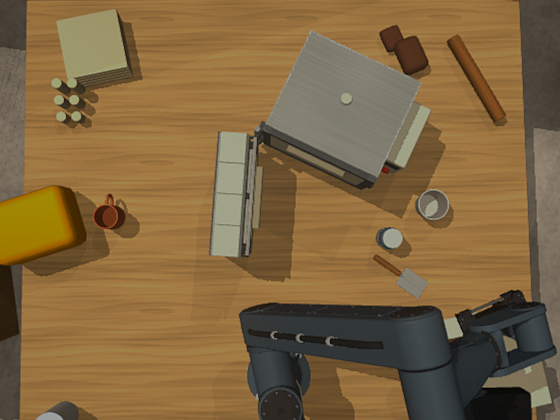

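The side view shows the door open toward the robot with its brick-topped outer face to the camera at about (250,225). In the top view the pin is near (259,135), the door points straight down to (228,255), and the kiln sits up and to the right. The jar, tub and scraper lie right of the door's swing, around (390,240), (432,205) and (400,275). I'll zoom in to pick out the corners.

Run:
```python
import cv2
a=cv2.imread("pics/top0.png")[20:270,200:450]
cv2.imwrite("pics/zoom.png",cv2.resize(a,(600,600),interpolation=cv2.INTER_CUBIC))
```

```text
(no output)
```

View pics/zoom.png

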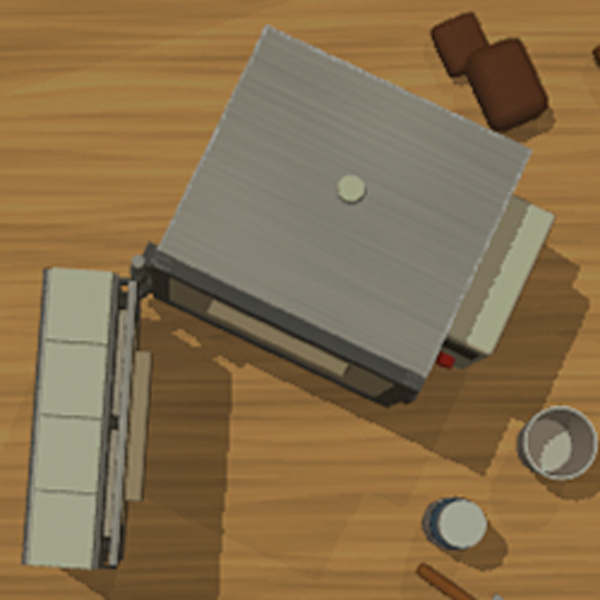

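The zoom shows the kiln's rear top corners at (267,27) and (531,152), and the door's brick strip corners at (48,268), (115,270), (97,567) and (24,564). I'll fit the pose to these.

```bash
cat > h.py <<'E'
import numpy as np,cv2
from scipy.optimize import least_squares
from rig import *
np.set_printoptions(precision=4,suppress=True)
def proj(c,P):
    T=np.linalg.inv(c["cam_to_world"]);p=np.atleast_2d(P)@T[:3,:3].T+T[:3,3]
    f=c["img"].shape[0]/2/np.tan(np.radians(c["vertical_fov"]/2))
    return np.c_[c["cx"]+f*p[:,0]/-p[:,2],c["cy"]-f*p[:,1]/-p[:,2]]
def k2w(k,P):
    P=np.atleast_2d(P);c,s=np.cos(k[2]),np.sin(k[2])
    return np.c_[k[0]+c*P[:,0]-s*P[:,1],k[1]+s*P[:,0]+c*P[:,1],P[:,2]]
def door(k,q,D): # D rows: along d, along n, z
    D=np.atleast_2d(D)
    return k2w(k,np.c_[-np.sin(q)*D[:,0]-np.cos(q)*D[:,1],-np.cos(q)*D[:,0]+np.sin(q)*D[:,1],D[:,2]])
BR=np.array([[.017,.104,.25],[.017,.030,.25],[.373,.030,.25],[.373,.104,.25]])
E
python3 - <<'E'
from h import *
c=capture("top")
z=lambda L:np.array(L)/2.4+[200,20]-.3
kp=z([(267,27),(531,152)]);dp=z([(48,268),(115,270),(97,567),(24,564)])
K=np.array([[.331,-.015,.25],[.331,-.375,.25]])
f=lambda p:np.r_[(proj(c,k2w(p,K))-kp).ravel(),(proj(c,door(p,p[3],BR))-dp).ravel()]
r=least_squares(f,[.65,.03,-.5,1.2]);k=r.x
print(k,np.degrees(k[2:]),r.fun)
np.save("k.npy",k[:3])
for q in (k[3],np.radians(40),np.radians(30)):
    print(np.degrees(q),"outer",door(k,q,[[.33,.112,.2]]),"inner",door(k,q,[[.33,0,.2]]),"tip",door(k,q,[[.375,0,0],[.375,.112,0]]).ravel(), "n",(door(k,q,[[0,1,0]])-k2w(k,[[0,0,0]]))[0])
def gp(uv,zz):
    T=c["cam_to_world"];F=210/np.tan(np.radians(c["vertical_fov"]/2))
    v=T[:3,:3]@np.array([(uv[0]-c["cx"])/F,-(uv[1]-c["cy"])/F,-1]);return T[:3,3]+v*(zz-T[2,3])/v[2]
print("jar",gp((390,238),.095),"tub",gp((432,205),.05),"scr",gp((400,275),.01),"mug",gp((110,215),.08))
s=capture("side");im=s["img"][:,:,::-1].copy()
for im,cc in((im,s),(c["img"][:,:,::-1].copy(),c)):
    for P in (door(k,k[3],BR),door(k,k[3],[[.015,.112,.022],[.375,.112,.022],[.375,.112,.238],[.015,.112,.238]]),k2w(k,[[.001,-.015,.25],[.331,-.015,.25],[.331,-.375,.25],[.001,-.375,.25]])):
        cv2.polylines(im,[np.round(proj(cc,P)).astype(int)],1,(0,0,255),1)
    cv2.imwrite("pics/o%d.png"%(cc is c),im)
cv2.imwrite("pics/o.png",np.hstack([cv2.imread("pics/o0.png")[100:300,150:350],cv2.imread("pics/o1.png")[20:270,200:450][:200*250//200]][::1][0:1]+[cv2.resize(cv2.imread("pics/o1.png")[20:270,200:450],(200,200))]).repeat(2,0).repeat(2,1))
E
```

```text
[ 0.7711  0.0536 -0.4665  1.1791] [-26.7285  67.558 ] [-0.0041 -0.9827  0.7508  0.1012  0.8242 -0.0006 -1.5894  0.7808 -2.2521
  0.2097  2.2792 -0.1401]
67.55798822938996 outer [[0.4504 0.19   0.2   ]] inner [[0.442  0.0783 0.2   ]] tip [0.3971 0.0817 0.     0.4055 0.1934 0.    ] n [0.0747 0.9972 0.    ]
40.0 outer [[0.4237 0.0261 0.2   ]] inner [[ 0.4679 -0.0767  0.2   ]] tip [ 0.4266 -0.0945  0.      0.3824  0.0084  0.    ] n [-0.3951  0.9186  0.    ]
29.999999999999996 outer [[ 0.4337 -0.0338  0.2   ]] inner [[ 0.4952 -0.1274  0.2   ]] tip [ 0.4576 -0.1521  0.      0.3961 -0.0585  0.    ] n [-0.5486  0.8361  0.    ]
jar [ 0.4455 -0.3612  0.095 ] tub [ 0.5509 -0.5124  0.05  ] scr [ 0.3213 -0.411   0.01  ] mug [0.5302 0.5293 0.08  ]
```

View pics/o.png

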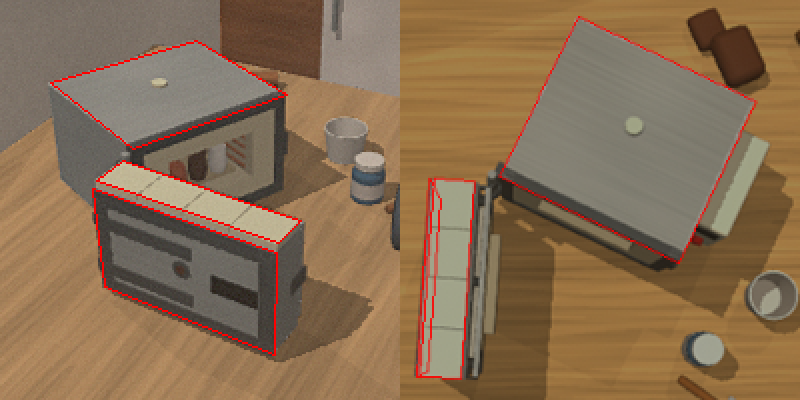

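The model outlines match both pictures well: the kiln is at (0.771, 0.054) with yaw -26.7°, and q is about 67.5°. I can keep the tool's roll as it is, because its -y axis lines up with the door normal near 40°. Next I'll lift, close the jaws and sweep over to the door's outer side.

```bash
python3 -m jog '[{"tz":-4,"jaw":0},{"tz":-4,"jaw":0},{"tx":3,"ty":-4,"jaw":0},{"tx":3,"ty":-4,"jaw":0},{"tx":3,"ty":-4,"jaw":0},{"tx":3,"ty":-4,"jaw":0},{"tx":3,"ty":-4,"jaw":0},{"tx":3,"ty":-4,"jaw":0}]'; python3 -m jog '[{"tx":3,"ty":-4,"jaw":0},{"tx":3,"ty":-4,"jaw":0},{"tx":3,"ty":-4,"jaw":0},{"tx":3,"ty":-4,"jaw":0},{"tx":3,"ty":-4,"jaw":0},{"tx":3,"ty":-4,"jaw":0},{"tx":3,"ty":-4,"jaw":0},{"tx":3,"ty":-4,"jaw":0}]'; python3 -m jog '[{"tx":3,"ty":-4,"jaw":0},{"tx":3,"ty":-4,"jaw":0},{"tx":3,"ty":-4,"jaw":0},{"jaw":0}]'
cat >> h.py <<'E'
k=np.load("k.npy")
def cream(im):
    h=cv2.cvtColor(im,cv2.COLOR_RGB2HSV).astype(int)
    return h
def qest(cam,lo=15,hi=75,fill=False):
    c=capture(cam);h=cv2.cvtColor(c["img"],cv2.COLOR_RGB2HSV).astype(int)
    m=((h[...,0]>18)&(h[...,0]<50)&(h[...,1]<95)&(h[...,2]>125)).astype(np.float32)
    S=4;M=cv2.resize(m,None,fx=S,fy=S,interpolation=cv2.INTER_LINEAR)
    best=[]
    for q in np.arange(lo,hi,.25):
        P=(proj(c,door(k,np.radians(q),BR))+.5)*S-.5
        A=np.zeros(M.shape,np.uint8);cv2.fillPoly(A,[np.round(P).astype(int)],1)
        best.append((((M-.5)*A).sum()/S/S,q))
    b=np.array(best);i=b[:,0].argmax();i0=max(i-4,0);p=np.polyfit(b[i0:i+5,1],b[i0:i+5,0],2)
    return -p[1]/2/p[0],b[i],c,m
def report(cams=("top","side")):
    for n in cams:
        t=read_state()["time_s"];a,b,_,_=qest(n);print(n,round(t,2),"q",round(a,2),b)
E
python3 - <<'E'
from h import *
s=read_state();print(s["time_s"],s["position"],s["tcp_rot"][:,0],s["opening"],s["force"])
out=[]
for n in("top","side"):
    a,b,c,m=qest(n);print(n,a,b);im=c["img"][:,:,::-1].copy();im[m>0]=(0,255,0)
    out.append(np.hstack([c["img"][:,:,::-1],im]))
cv2.imwrite("pics/m.png",cv2.resize(np.vstack(out),(800,600)))
E
```

```text
1.0 [ 0.2341 -0.5795  0.2416] [ 0.9272  0.3744 -0.    ] 1.00325739353717 [-1.1415  0.5506  0.0785]
top 68.03192218909545 [1562.5566   68.    ]
side 68.39148667245296 [667.7803  68.5   ]$[0]: bad value
$[0]: bad value
$[0]: bad value
```

View pics/m.png

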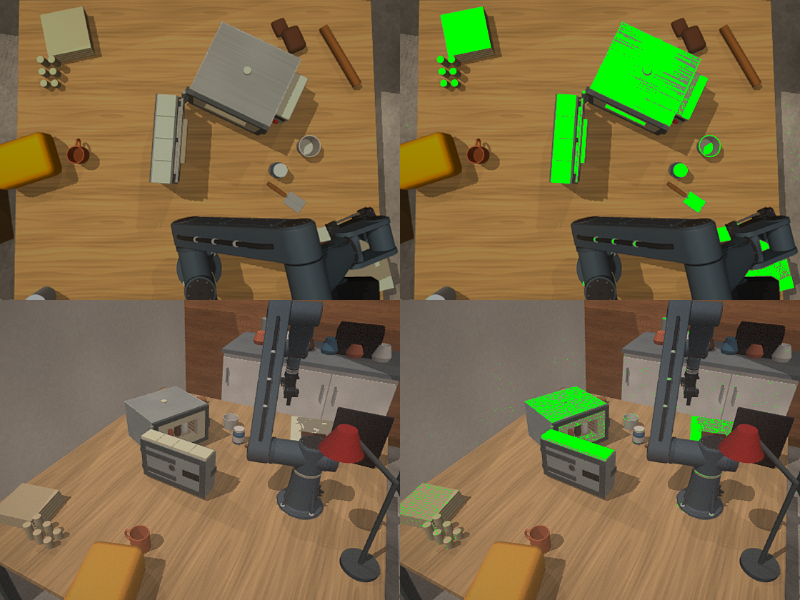

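The picture shows the brick mask fitting well in both views, with q about 68.2°. It also picks up the kiln roof, so I'll tighten it. The rows were refused, so I'll try floats.

```bash
python3 -m jog '[{"tz":-4.0,"jaw":0.0}]'; python3 -m jog '[{"tx":0.0,"ty":0.0,"tz":-4.0,"roll":0.0,"jaw":0.0}]'
python3 - <<'E'
import cv2
for n,a,b in(("top",(180,228),(100,350)),("side",(215,260),(150,230))):
    h=cv2.cvtColor(cv2.imread(f"pics/{n}0.png"),cv2.COLOR_BGR2HSV)
    for r,c in(a,b): print(n,h[r-3:r+4,c-3:c+4].reshape(-1,3).mean(0), h[r-3:r+4,c-3:c+4].reshape(-1,3).min(0))
E
```

```text
time_s: 1.2
position: [0.2331, -0.5759, 0.2762]
tcp_rot: [[0.927, 0.374, -0.003], [0.374, -0.927, 0.013], [0.002, -0.013, -1.0]]
force: [-0.7, -0.0, -0.4]
opening: 0.966
grasp_force: 0.0
top [ 32.3877551   39.53061224 163.2244898 ] [ 31  38 162]
top [ 29.10204082  40.26530612 139.85714286] [21 26 82]
side [ 19.          42.85714286 128.12244898] [ 0 12 59]
side [ 20.36734694  21.14285714 138.20408163] [ 13  17 132]$[0]: bad value
```

```bash
sed -i 's/(h\[...,1\]<95)/(h[...,1]<95)\&(h[...,1]>28)/' h.py; python3 -m jog '[{"tx":0,"ty":0,"tz":-4,"roll":0,"jaw":0},{"tx":3,"ty":-4,"tz":0,"roll":0,"jaw":0},{"tx":3,"ty":-4,"tz":0,"roll":0,"jaw":0},{"tx":3,"ty":-4,"tz":0,"roll":0,"jaw":0},{"tx":3,"ty":-4,"tz":0,"roll":0,"jaw":0},{"tx":3,"ty":-4,"tz":0,"roll":0,"jaw":0},{"tx":3,"ty":-4,"tz":0,"roll":0,"jaw":0},{"tx":3,"ty":-4,"tz":0,"roll":0,"jaw":0}]'; python3 -m jog '[{"tx":3,"ty":-4,"tz":0,"roll":0,"jaw":0},{"tx":3,"ty":-4,"tz":0,"roll":0,"jaw":0},{"tx":3,"ty":-4,"tz":0,"roll":0,"jaw":0},{"tx":3,"ty":-4,"tz":0,"roll":0,"jaw":0},{"tx":3,"ty":-4,"tz":0,"roll":0,"jaw":0},{"tx":3,"ty":-4,"tz":0,"roll":0,"jaw":0},{"tx":3,"ty":-4,"tz":0,"roll":0,"jaw":0},{"tx":3,"ty":-4,"tz":0,"roll":0,"jaw":0}]'
```

```text
time_s: 2.0
position: [0.324, -0.2394, 0.3218]
tcp_rot: [[0.928, 0.374, 0.001], [0.374, -0.928, -0.0], [0.001, 0.001, -1.0]]
force: [0.6, -0.9, -0.3]
opening: 0.267
grasp_force: 0.0
time_s: 2.8
position: [0.4268, 0.1476, 0.3219]
tcp_rot: [[0.927, 0.375, 0.001], [0.375, -0.927, -0.0], [0.001, 0.001, -1.0]]
force: [1.7, -0.3, 0.4]
opening: 0.006
grasp_force: 0.0
```

```bash
python3 -m jog '[{"tx":3,"ty":-4,"tz":0,"roll":0,"jaw":0},{"tx":3,"ty":-4,"tz":0,"roll":0,"jaw":0},{"tx":0,"ty":0,"tz":3.5,"roll":0,"jaw":0},{"tx":0,"ty":0,"tz":3.5,"roll":0,"jaw":0},{"tx":0,"ty":0,"tz":3.5,"roll":0,"jaw":0},{"tx":0,"ty":0,"tz":0,"roll":0,"jaw":0}]'
python3 - <<'E'
from h import *
report()
s=read_state();p=s["position"];print(s["time_s"],p,s["force"])
for q in (68.2,):
    q=np.radians(q);v=p-k2w(k,[[0,0,0]])[0];d=door(k,q,[[1,0,0]])-k2w(k,[[0,0,0]]);n=door(k,q,[[0,1,0]])-k2w(k,[[0,0,0]]);print("d",d@v,"n",n@v)
E
```

```text
time_s: 3.4
position: [0.4489, 0.2412, 0.2126]
tcp_rot: [[0.927, 0.375, -0.01], [0.375, -0.927, -0.003], [-0.011, -0.001, -1.0]]
force: [-1.0, 0.2, -0.4]
opening: -0.0
grasp_force: 0.0
top 3.4 q 67.74 [1240.8955   67.75  ]
side 3.45 q 68.39 [170.166  68.25 ]
3.5 [0.4524 0.242  0.2167] [-0.0834  0.2645  0.0942]
d [0.3337] n [0.1603]
```

```bash
python3 -m jog '[{"tx":-0.4,"ty":0.8,"tz":0,"roll":0,"jaw":0},{"tx":-0.35,"ty":0.7,"tz":0,"roll":0,"jaw":0},{"tx":-0.2,"ty":0.4,"tz":0,"roll":0,"jaw":0},{"tx":-0.05,"ty":0.1,"tz":0,"roll":0,"jaw":0},{"tx":-0.05,"ty":0.1,"tz":0,"roll":0,"jaw":0},{"tx":-0.05,"ty":0.1,"tz":0,"roll":0,"jaw":0},{"tx":-0.05,"ty":0.1,"tz":0,"roll":0,"jaw":0},{"tx":-0.05,"ty":0.1,"tz":0,"roll":0,"jaw":0}]';  python3 -m jog '[{"tx":-0.05,"ty":0.1,"tz":0,"roll":0,"jaw":0},{"tx":-0.05,"ty":0.1,"tz":0,"roll":0,"jaw":0},{"tx":-0.05,"ty":0.1,"tz":0,"roll":0,"jaw":0},{"tx":-0.05,"ty":0.15,"tz":0,"roll":0,"jaw":0},{"tx":-0.05,"ty":0.15,"tz":0,"roll":0,"jaw":0}]'
python3 - <<'E'
from h import *
report()
E
```

```text
time_s: 4.3
position: [0.4502, 0.2153, 0.2165]
tcp_rot: [[0.927, 0.375, -0.0], [0.375, -0.927, 0.0], [-0.0, -0.0, -1.0]]
force: [-0.4, 0.5, -0.3]
opening: 0.004
grasp_force: 0.0
time_s: 4.8
position: [0.45, 0.2088, 0.2165]
tcp_rot: [[0.927, 0.374, -0.0], [0.374, -0.927, 0.001], [-0.0, -0.001, -1.0]]
force: [-0.6, 2.2, -0.6]
opening: 0.01
grasp_force: 0.4
top 4.8 q 67.7 [961.4043  67.75  ]
side 4.85 q 68.57 [221.0166  68.25  ]
```

Contact: 2.2 N. I'll accelerate smoothly to about 35 mm/s.

```bash
python3 -m jog '[{"tx":-0.05,"ty":0.1,"tz":0,"roll":0,"jaw":0},{"tx":-0.05,"ty":0.15,"tz":0,"roll":0,"jaw":0},{"tx":-0.1,"ty":0.2,"tz":0,"roll":0,"jaw":0},{"tx":-0.1,"ty":0.25,"tz":0,"roll":0,"jaw":0},{"tx":-0.15,"ty":0.3,"tz":0,"roll":0,"jaw":0},{"tx":-0.15,"ty":0.3,"tz":0,"roll":0,"jaw":0},{"tx":-0.15,"ty":0.3,"tz":0,"roll":0,"jaw":0},{"tx":-0.15,"ty":0.3,"tz":0,"roll":0,"jaw":0}]';  python3 - <<'E'
from h import *
report();report()
E
```

```text
time_s: 5.7
position: [0.4488, 0.1874, 0.2166]
tcp_rot: [[0.927, 0.374, -0.0], [0.374, -0.927, -0.0], [-0.0, 0.0, -1.0]]
force: [-0.2, -0.1, -0.8]
opening: 0.008
grasp_force: 0.0
top 5.7 q 63.89 [918.9922  64.    ]
side 5.75 q 64.65 [212.9893  64.75  ]
top 5.8 q 63.12 [948.7422  63.    ]
side 5.85 q 64.06 [226.5938  63.75  ]
```

The door is coasting at about 6°/s. Now I'll lift away and measure its speed.

```bash
python3 -m jog '[{"tx":0.5,"ty":-1.5,"tz":-2,"roll":0,"jaw":0},{"tx":0,"ty":0,"tz":-4,"roll":0,"jaw":0},{"tx":0,"ty":0,"tz":-4,"roll":0,"jaw":0}]';  python3 - <<'E'
from h import *
report()
p=read_state()["position"]
for qd in (33,32,31,30):
    T=door(k,np.radians(qd),[[.33,-.016,.215]])[0];e=T-p;print(qd,T,"tool cm",100*np.array([.927*e[0]+.374*e[1],.374*e[0]-.927*e[1],-e[2]]))
n=(door(k,np.radians(32),[[0,1,0]])-k2w(k,[[0,0,0]]))[0];print("n32 tool",.927*n[0]+.374*n[1],.374*n[0]-.927*n[1])
E
```

```text
time_s: 6.2
position: [0.4473, 0.2038, 0.3171]
tcp_rot: [[0.927, 0.375, -0.002], [0.375, -0.927, -0.0], [-0.002, -0.0, -1.0]]
force: [1.0, -0.4, 1.4]
opening: 0.004
grasp_force: 0.0
top 6.2 q 60.2 [1314.4346   60.25  ]
side 6.25 q 62.07 [297.6113  62.25  ]
33 [ 0.4942 -0.1265  0.215 ] tool cm [-8.4169 32.2995 10.6975]
32 [ 0.4973 -0.1313  0.215 ] tool cm [-8.3013 32.8641 10.6975]
31 [ 0.5006 -0.1361  0.215 ] tool cm [-8.1758 33.4267 10.6975]
30 [ 0.504  -0.1408  0.215 ] tool cm [-8.0405 33.987  10.6975]
n32 tool -0.1615360238752015 -0.9864639440905026
```

```bash
python3 -m jog '[{"tx":-1.2,"ty":4.6,"tz":0,"roll":0,"jaw":0},{"tx":-1.2,"ty":4.6,"tz":0,"roll":0,"jaw":0},{"tx":-1.2,"ty":4.6,"tz":0,"roll":0,"jaw":0},{"tx":-1.2,"ty":4.6,"tz":0,"roll":0,"jaw":0},{"tx":-1.2,"ty":4.6,"tz":0,"roll":0,"jaw":0},{"tx":-1.2,"ty":4.6,"tz":0,"roll":0,"jaw":0},{"tx":-1.2,"ty":4.7,"tz":0,"roll":0,"jaw":0}]'
python3 - <<'E'
from h import *
report()
E
python3 -m jog '[{"tx":0,"ty":0,"tz":3.6,"roll":0,"jaw":0},{"tx":0,"ty":0,"tz":3.5,"roll":0,"jaw":0},{"tx":0,"ty":0,"tz":3.5,"roll":0,"jaw":0}]'
python3 - <<'E'
from h import *
out=[]
for n in("top","side"):
    t=read_state()["time_s"];a,b,c,m=qest(n);print(n,t,a,b);im=c["img"][:,:,::-1].copy();im[m>0]=(0,255,0)
    P=proj(c,door(k,np.radians(a),BR));cv2.polylines(im,[np.round(P).astype(int)],1,(0,0,255),1)
    out.append(im[50:300,150:450])
cv2.imwrite("pics/m2.png",cv2.resize(np.hstack(out),(800,333)))
print(read_state()["position"])
E
```

```text
time_s: 7.0
position: [0.4905, -0.1291, 0.3159]
tcp_rot: [[0.927, 0.374, -0.001], [0.374, -0.927, 0.001], [-0.0, -0.001, -1.0]]
force: [0.9, -0.4, 0.3]
opening: 0.004
grasp_force: 0.0
top 7.0 q 54.84 [1568.3945   54.75  ]
side 7.05 q 54.81 [622.46  54.75]
time_s: 7.4
position: [0.4905, -0.1266, 0.2091]
tcp_rot: [[0.927, 0.374, -0.0], [0.374, -0.927, 0.0], [0.0, -0.0, -1.0]]
force: [-0.3, 0.6, -0.0]
opening: 0.006
grasp_force: 0.0
top 7.4 52.016320672109565 [1574.9131   52.    ]
side 7.45 52.324478043040514 [618.293  52.25 ]
[ 0.4872 -0.1249  0.2062]
```

View pics/m2.png

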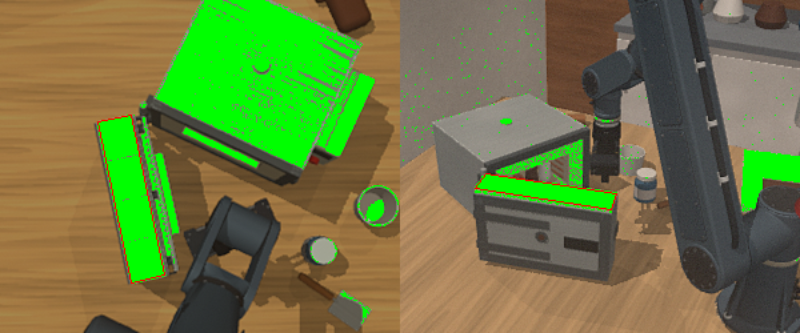

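The door's brick strip is outlined well in both views at about 52°, and the finger stands on the inner side, clear of it. I'll raise slightly for body clearance and keep measuring.

```bash
python3 -m jog '[{"tx":0,"ty":0,"tz":-0.6,"roll":0,"jaw":0},{"tx":0,"ty":0,"tz":-0.6,"roll":0,"jaw":0},{"tx":0,"ty":0,"tz":0,"roll":0,"jaw":0},{"tx":0,"ty":0,"tz":0,"roll":0,"jaw":0},{"tx":0,"ty":0,"tz":0,"roll":0,"jaw":0}]'
python3 - <<'E'
from h import *
report()
s=read_state();print(s["position"],s["time_s"])
E
python3 -m jog '[{"tx":0,"ty":0,"tz":0,"roll":0,"jaw":0},{"tx":0,"ty":0,"tz":0,"roll":0,"jaw":0},{"tx":0,"ty":0,"tz":0,"roll":0,"jaw":0},{"tx":0,"ty":0,"tz":0,"roll":0,"jaw":0},{"tx":0,"ty":0,"tz":0,"roll":0,"jaw":0},{"tx":0,"ty":0,"tz":0,"roll":0,"jaw":0},{"tx":0,"ty":0,"tz":0,"roll":0,"jaw":0}]'
python3 - <<'E'
from h import *
report()
p=read_state()["position"];v=p-k2w(k,[[0,0,0]])[0]
for qd in(36,34,33,31):
    q=np.radians(qd);d=door(k,q,[[1,0,0]])-k2w(k,[[0,0,0]]);n=door(k,q,[[0,1,0]])-k2w(k,[[0,0,0]]);print(p,qd,"d",d@v,"n",n@v)
E
```

```text
time_s: 8.0
position: [0.4913, -0.1275, 0.2235]
tcp_rot: [[0.927, 0.375, 0.002], [0.375, -0.927, -0.001], [0.001, 0.001, -1.0]]
force: [0.4, 0.0, -0.7]
opening: 0.002
grasp_force: 0.0
top 8.0 q 47.9 [1576.4053   48.    ]
side 8.05 q 48.05 [593.9834  48.25  ]
[ 0.491  -0.1274  0.2229] 8.1
time_s: 8.8
position: [0.491, -0.1274, 0.2225]
tcp_rot: [[0.927, 0.374, -0.0], [0.374, -0.927, 0.0], [-0.0, -0.0, -1.0]]
force: [-0.3, -0.4, 0.0]
opening: 0.004
grasp_force: 0.0
top 8.8 q 42.49 [1561.9287   42.5   ]
side 8.85 q 42.62 [517.9922  42.5   ]
[ 0.4909 -0.1274  0.2225] 36 d [0.332] n [-0.0325]
[ 0.4909 -0.1274  0.2225] 34 d [0.3329] n [-0.0209]
[ 0.4909 -0.1274  0.2225] 33 d [0.3332] n [-0.0151]
[ 0.4909 -0.1274  0.2225] 31 d [0.3335] n [-0.0035]
```

```bash
python3 -m jog '[{"tx":0,"ty":0,"tz":0.2,"roll":0,"jaw":0},{"tx":0,"ty":0,"tz":0.2,"roll":0,"jaw":0},{"tx":0,"ty":0,"tz":0,"roll":0,"jaw":0},{"tx":0,"ty":0,"tz":0,"roll":0,"jaw":0},{"tx":0,"ty":0,"tz":0,"roll":0,"jaw":0},{"tx":0,"ty":0,"tz":0,"roll":0,"jaw":0}]'
python3 - <<'E'
from h import *
report()
s=read_state();print(s["position"],s["time_s"])
E
```

```text
time_s: 9.5
position: [0.491, -0.1274, 0.2186]
tcp_rot: [[0.927, 0.374, 0.0], [0.374, -0.927, -0.0], [0.0, 0.0, -1.0]]
force: [0.1, -1.0, 0.3]
opening: 0.005
grasp_force: 0.0
top 9.5 q 38.24 [1356.2822   38.    ]
side 9.55 q 38.09 [473.623  38.   ]
[ 0.491  -0.1274  0.2186] 9.6
```

The door is at about 37.7° and closing at about 6.5°/s. I'll catch it with the finger receding at half its speed, since an elastic rebound then leaves the door at rest.

```bash
python3 -m jog '[{"tx":0,"ty":0,"tz":0,"roll":0,"jaw":0},{"tx":0,"ty":0,"tz":0,"roll":0,"jaw":0},{"tx":0,"ty":0,"tz":0,"roll":0,"jaw":0},{"tx":0.02,"ty":0.1,"tz":0,"roll":0,"jaw":0},{"tx":0.03,"ty":0.18,"tz":0,"roll":0,"jaw":0},{"tx":0.03,"ty":0.18,"tz":0,"roll":0,"jaw":0},{"tx":0.03,"ty":0.18,"tz":0,"roll":0,"jaw":0},{"tx":0.03,"ty":0.18,"tz":0,"roll":0,"jaw":0}]'; for i in 1 2 3; do python3 -m jog '[{"tx":0.03,"ty":0.18,"tz":0,"roll":0,"jaw":0},{"tx":0.03,"ty":0.18,"tz":0,"roll":0,"jaw":0}]' | grep -E "time|force: \[|posi"; done
```

```text
time_s: 10.4
position: [0.4955, -0.1347, 0.2185]
tcp_rot: [[0.927, 0.374, 0.0], [0.374, -0.927, -0.0], [0.0, 0.0, -1.0]]
force: [0.0, -0.7, 0.1]
opening: 0.006
grasp_force: 0.0
time_s: 10.6
position: [0.4973, -0.1378, 0.2185]
force: [-0.1, 0.2, 0.1]
time_s: 10.8
position: [0.4994, -0.141, 0.2186]
force: [0.1, -1.3, 0.3]
time_s: 11.0
position: [0.5011, -0.1439, 0.2186]
force: [-0.6, -1.6, 0.2]
```

```bash
python3 -m jog '[{"tx":0.03,"ty":0.18,"tz":0,"roll":0,"jaw":0},{"tx":0.03,"ty":0.18,"tz":0,"roll":0,"jaw":0}]' | grep -E "time|force: \[|posi";python3 - <<'E'
from h import *
report()
E
```

```text
time_s: 11.2
position: [0.5029, -0.147, 0.2185]
force: [0.3, -0.0, 0.0]
top 11.2 q 29.73 [1047.0049   29.5   ]
side 11.25 q 29.86 [433.0703  29.5   ]
```

```bash
python3 -m jog '[{"tx":0.1,"ty":1,"tz":0,"roll":0,"jaw":0},{"tx":0.1,"ty":1,"tz":0,"roll":0,"jaw":0},{"tx":0,"ty":0,"tz":0,"roll":0,"jaw":0}]' | grep -E "time|force: \[|posi"
python3 - <<'E'
from h import *
report();report();report()
E
```

```text
time_s: 11.6
position: [0.5136, -0.1666, 0.2188]
force: [0.3, -0.6, -0.1]
top 11.6 q 29.87 [1258.9141   29.75  ]
side 11.65 q 29.97 [436.584  29.5  ]
top 11.7 q 29.83 [1239.5146   29.75  ]
side 11.75 q 29.86 [441.083  29.5  ]
top 11.8 q 29.8 [1225.2705   29.5   ]
side 11.85 q 29.8 [448.541  29.5  ]
```

Now I'll lift the hand clear and check for drift over several seconds.

```bash
python3 -m jog '[{"tx":0,"ty":0,"tz":-2,"roll":0,"jaw":0},{"tx":0,"ty":0,"tz":-4,"roll":0,"jaw":0},{"tx":0,"ty":0,"tz":-4,"roll":0,"jaw":0},{"tx":-2,"ty":3,"tz":0,"roll":0,"jaw":0},{"tx":-3,"ty":4,"tz":0,"roll":0,"jaw":0},{"tx":-3,"ty":4,"tz":0,"roll":0,"jaw":0},{"tx":-3,"ty":4,"tz":0,"roll":0,"jaw":0},{"tx":0,"ty":0,"tz":0,"roll":0,"jaw":0}]' | grep -E "time|posi"
python3 - <<'E'
from h import *
report()
E
python3 -m jog '[{"tx":0,"ty":0,"tz":0,"roll":0,"jaw":0},{"tx":0,"ty":0,"tz":0,"roll":0,"jaw":0},{"tx":0,"ty":0,"tz":0,"roll":0,"jaw":0},{"tx":0,"ty":0,"tz":0,"roll":0,"jaw":0},{"tx":0,"ty":0,"tz":0,"roll":0,"jaw":0},{"tx":0,"ty":0,"tz":0,"roll":0,"jaw":0},{"tx":0,"ty":0,"tz":0,"roll":0,"jaw":0},{"tx":0,"ty":0,"tz":0,"roll":0,"jaw":0}]'>/dev/null
python3 - <<'E'
from h import *
report()
E
```

```text
time_s: 12.7
position: [0.4649, -0.3511, 0.3185]
top 12.7 q 29.18 [1580.8945   29.25  ]
side 12.75 q 29.44 [552.5195  29.25  ]
top 13.6 q 29.17 [1581.542   29.25 ]
side 13.65 q 29.32 [549.9717  29.25  ]
```

```bash
for i in 1 2; do for j in 1 2; do python3 -m jog '[{"tx":0,"ty":0,"tz":0,"roll":0,"jaw":0},{"tx":0,"ty":0,"tz":0,"roll":0,"jaw":0},{"tx":0,"ty":0,"tz":0,"roll":0,"jaw":0},{"tx":0,"ty":0,"tz":0,"roll":0,"jaw":0},{"tx":0,"ty":0,"tz":0,"roll":0,"jaw":0},{"tx":0,"ty":0,"tz":0,"roll":0,"jaw":0},{"tx":0,"ty":0,"tz":0,"roll":0,"jaw":0},{"tx":0,"ty":0,"tz":0,"roll":0,"jaw":0}]'>/dev/null; done
python3 -c "
from h import *
report()"; done
python3 - <<'E'
from h import *
out=[]
for n in("top","side"):
    c=capture(n);im=c["img"][:,:,::-1].copy()
    cv2.polylines(im,[np.round(proj(c,door(k,np.radians(29.3),BR))).astype(int)],1,(0,0,255),1);out.append(im)
cv2.imwrite("pics/end.png",cv2.resize(np.hstack(out),(800,300)))
E
```

```text
top 15.3 q 29.17 [1582.1084   29.25  ]
side 15.35 q 29.41 [552.2148  29.5   ]
top 17.0 q 29.19 [1581.5996   29.25  ]
side 17.05 q 29.39 [552.998  29.25 ]
```

View pics/end.png

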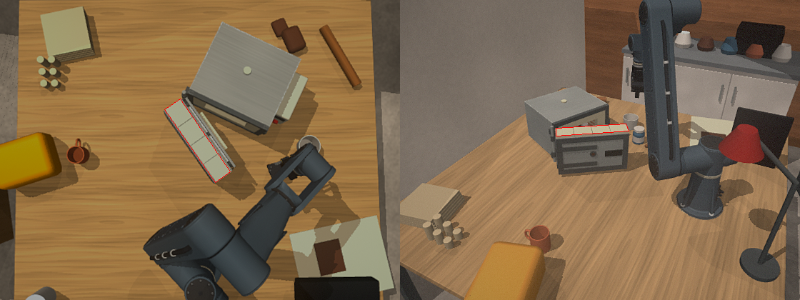

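The pictures show the door standing at about 29.3°. It has been dead still from 12.7 to 17.0 s, the arm is clear of it, and nothing else on the bench has been moved.

```bash
python3 -c "
from rig import *
print(hand_in())"
```

```text
the job is handed in; nothing more can be done
None
```

The kiln door stands still by itself at about 29.3° open, inside 1° of the 30° asked; it held there for over 4 s with the hand well clear, and I handed the job in.

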